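# Take one scrap pan off the nest for the steel off-cut

## Task

Take the top pan off the nest of grey scrap pans by itself, without lifting the next pan with it, and stand it in the empty steel tray on the bench; the two other pans stay nested where they are. Then put the square steel tube off-cut from the bench into that pan. Leave the pan of wood scrap, the calliper, the padlock and the screwdriver alone.

Things in the scene. Friction and masses are not known exactly. Their poses are not given: they have to be found in the camera images.
- pan_top: Top one of a nest of three equal grey open plastic pans, the one to take: 172 mm along its x (without the grip), 124 along its y, 62 tall, 120 g. Origin: centre of its underside, z up. Walls 2.5 mm, sloping in 1 in 5 to a base of 143 x 95 mm; inner floor 138 x 90 mm. The top 22 mm is an upright collar 4.5 mm thick. It comes out freely if lifted straight and level, and must rise 40 mm
- pan_top_grip (a point): Middle of the upper face of the top pan's grip, 118 mm from its origin towards its -x and 61 mm above it. The grip is a straight bar 26 mm wide (y), 20 mm tall, that sticks out 60 mm from the collar at the -x end. The next pan's equal grip lies straight below, flush with it, 2 mm lower than its underside: fingers that reach more than 20 mm below this point hold both pans
- pan_middle: Second pan of the nest, same form and origin, to stay nested: the collar of each pan rests on the collar of the pan below, so it starts 22 mm higher than the bottom one; 2 mm of play between the walls
- pan_bottom: Bottom pan of the nest, same form and origin; stands on the bench. The nest of three is 106 mm tall, grips roughly towards the robot
- tray_empty: The empty one of two equal shallow dark steel trays fixed to the bench side by side. Origin: centre of its underside at bench height, x along its long side. Inner floor 159 x 111 mm, 3 mm thick (8 mm of room each side of a pan's base), flared lip 14 mm tall. A pan stands in it lengthwise, either way round, its origin 3 mm above the tray's, its rim 65 mm above the bench
- tray_wood: The other tray, same form and origin, which holds the pan of wood scrap; 170 x 122 mm over its lip, with a 3 mm thick screw tab at each end, as the first
- pan_wood: Equal grey pan that stands in the other tray with a pine block (50 x 100 x 38 mm) in it, the wood scrap; origin as for the others; to be left alone
- offcut: Square steel tube off-cut lying on the bench, 30 mm along its x, 130 mm along its y, 30 mm tall, plain grey steel, 240 g. Origin: centre of its underside, z up
- calliper: Steel calliper, 55 x 210 x 6 mm, lying on the bench in front of the trays; leave alone. Origin: centre of its underside, long along its y
- padlock: Brass padlock, 42 x 74 x 18 mm, lying on the bench; leave alone. Origin: centre of its underside
- screwdriver: Short screwdriver with a green handle, 25 x 150 x 23 mm, lying on the bench near the off-cut; leave alone. Origin: centre of its underside, long along its y

How it is judged:
By the outcome, as a careful person would: the job done as asked, in the order asked, and still so for the second after the job is handed in, with the robot touching nothing.
It also fails if it takes over 61 s, if anything falls off the work surface, if the arm or the gripper's body presses on something with over 40 N, if the wrist force passes 120 N, or if a joint passes its speed limit or range.

## Robot

A 6-joint arm with a two-finger parallel gripper is mounted at the origin on a cart in front of the work surface, level with it; the furniture and walls round the work are solid. World frame = base frame: x ahead of the robot, y to its left, z up, the work surface at z = 0. Lengths are in mm, angles in rad, forces in N, time in s.
With the tool pointing down it reaches from about 425 to 925 mm from the base axis. Payload 12.5 kg.
Tool frame: the origin (TCP) lies between the finger pads; the fingertips stand 17 mm ahead of it and the grasp point (between the pads) lies 2 mm behind it (robot.tip_reach is the distance from the TCP to the fingertips, in mm); z points along the fingers, y is the line along which they close (so a half turn about z gives the same grasp; the last joint's range is limited). The gripper opens to 85 mm and grips with 20 to 120 N. Pads are 22 mm wide; open, the fingers measure 114 mm over their backs; the gripper's body (76 mm by 85 mm) begins 54 mm behind the grasp point. The pads swing forward as they close: fully open they stand 13 mm farther back than shut.
Start: joints at [1.119, 0.491, 1.559, -0, 1.092, -0.106], TCP at [211.826, 588.024, 248.327] pointing down, gripper open.
Joint ranges: [-3.1, 3.1], [-0.84, 2.19], [0.05, 2.79], [-1.13, 4.28], [0.06, 2.93], [-2.69, 2.69]. Speed limits (rad/s): [2.22, 2.22, 2.79, 3.14, 3.14, 3.14].

## Interface

Orientations are given as a 3x3 rotation matrix whose columns are the frame's x, y, z axes.
In Python, from bench import robot gives the robot as it stands.
- The arm moves only by the tool apply_moves, never from a script. Its argument "motion" is a list that holds one entry, the list of rows, each a list of 6 numbers: the shift along the tool's x, y, z scaled (see below), then the turn, a rotation vector about the tool's x, y, z scaled (see below). In form: [[[x, y, z, ax, ay, az], ...]]. A call has 1 to 10 rows; each row is the pose to reach, as a shift and turn from the pose commanded when the call began, along the tool's axes at that moment; what a row does not reach only later rows make up. The controller multiplies each number of a shift by 20 cm and each number of a turn by pi/2 rad. A row lasts 1/12 s, in which the tool goes at most 41.7 mm and 7.16 degrees, less where a joint would pass 70% of its speed; a pose out of reach is approached as far as the arm can. A call with a number of a shift or a turn outside -1 to 1 is refused whole. A call with a gripper value outside its range is refused whole. "gripper" is the opening, from -1 (shut) to 1 (fully open), set as the call begins (left out, the last holds). The fingers move at their own pace and stop on an object; the grip force is fixed at half the most. Time passes only in rows, so rows that repeat a pose let the fingers close. It gives the time, the measured TCP pose, the force, the opening and the grip force at its end, in the units of the state.
- robot.sense(): the state, without advancing time (a new reading comes with each control period).
- robot.capture(name): name is "scene" or "side" or "wrist"; returns a dict with "color" (384x512x3 uint8, red, green, blue), "range_z" (384x512 float32, mm along the optical axis (not along the pixel's ray), 0 where there is no reading), "K" (3x3 intrinsics, pixels), "dist" ([k1, k2, p1, p2, k3] as OpenCV has them; the pictures are not rectified), "R" (3x3) and "t" (3): a world point X has camera coordinates R X + t; the wrist camera has in their place "hand_eye" (4x4, takes a point from camera to tool coordinates, whose origin is the TCP and whose axes are the flange's). Camera axes: x right, y down, z forward; pixel columns grow to the right and rows downward; lengths in mm; the calibration is good to about 2 mm. A picture is of the moment at which its call begins: read the wrist's pose just before it.
- robot.finish_job(): hands the job in; it is judged then, once.
Trained networks look in the newest picture that a camera, given by its name, has taken for a name from the list of things; names that differ only in an ending like _2 or _b are one class to them, and where a whole thing is asked for, a point or a joint stands for the part that bears it (a point fixed in the world has none). Each returns a list of dicts, best first, with "conf" (0 to 1); they miss things now and then, are a little off and sometimes report something else, mostly with a low value. They report only what shows in the picture. A call takes as long as a camera call.
- robot.silhouettes(camera, query): "mask" (384x512 bool, what is visible of it) and "pixel" ([row, column] in pixels, amid what is visible of it).
The state is a dict: "t": time; "qpos": joint angles; "dq": joint speeds; "joint_torque": joint torques, N m; "tcp_pos": TCP position; "eef_rot": TCP orientation; "force": force on the tool from outside, world axes, zero at the start; "ft_torque": the same for the moment, N m; "finger_gap": opening from 0.0 (shut) to 1.0 (fully open); "finger_force": force on a finger pad.
Only numpy, scipy, OpenCV 4.12 (cv2) and the standard library are available. Lean on these libraries where they do the work, as an engineer would, in place of code of your own. Each camera call takes 0.05 s, during which the arm holds its last target. There are 200 camera calls.

## Working session

There is one attempt and no reset: what is moved stays moved. The work goes in short steps, Python scripts to look and compute and a tool call to move; the robot and the scene stay as the last step left them, time stands still between calls to the robot, and variables do not carry over. Pictures are saved under pics/ and viewed, at most 10 in all, crops included, and the job is handed in when it is done.

Besides the shell and the picture viewer there is one more tool, called after "Emit:" as name([rows], argument=value, ...), one row to a line, values as JSON. apply_moves: Moves the arm, as the interface text tells. Shifts and turns lie within -1 to 1; 1 stands for 20 cm of shift or pi/2 rad of turn. Its arguments: {"type":"object","properties":{"motion":{"type":"array"},"gripper":{"type":"number"}},"required":["motion"]}

```bash
mkdir -p pics; cat > h.py <<'E'
import numpy as np, cv2
from bench import robot
def cap(n):
    s=robot.sense(); c=robot.capture(n)
    if 'hand_eye' in c:
        H=np.array(c['hand_eye']); R=np.array(s['eef_rot'])
        c['Rw']=R@H[:3,:3]; c['tw']=R@H[:3,3]+np.array(s['tcp_pos'])
    else:
        R=np.array(c['R']); c['Rw']=R.T; c['tw']=-R.T@np.array(c['t'])
    return c
def cloud(c):
    h,w=c['range_z'].shape
    u,v=np.meshgrid(np.arange(w),np.arange(h))
    p=cv2.undistortPoints(np.stack([u,v],-1).reshape(-1,1,2).astype(float),np.array(c['K']),np.array(c['dist'])).reshape(h,w,2)
    z=c['range_z'].astype(float)
    P=np.dstack([p[...,0]*z,p[...,1]*z,z])@c['Rw'].T+c['tw']
    P[z<=0]=np.nan
    return P
def save(c,f): cv2.imwrite('pics/'+f,c['color'][...,::-1])
E
python3 - <<'E'
from h import *
for n in ['scene','side']:
    c=cap(n); P=cloud(c); save(c,n+'0.png'); np.save(n+'0.npy',P); print(n,c['tw'])
    for q in ['pan_top','pan_top_grip','tray_empty','tray_wood','pan_wood','offcut','calliper','padlock','screwdriver']:
        for d in robot.silhouettes(n,q)[:2]:
            m=d['mask']; X=P[m]; X=X[~np.isnan(X[:,0])]
            print(q,round(d['conf'],2),np.round(d['pixel']),m.sum(),np.round(np.median(X,0)) if len(X) else '', np.round(np.percentile(X,[2,98],axis=0)).tolist() if len(X) else '')
E
```

```text
scene [-405.19007426 -508.86199233  983.79924119]
pan_top 0.83 [150. 169.] 1462 [567. 367.  85.] [[412.0, 279.0, 40.0], [639.0, 422.0, 107.0]]
pan_top_grip 0.93 [152. 169.] 1493 [563. 365.  85.] [[412.0, 279.0, 43.0], [637.0, 420.0, 107.0]]
tray_empty 0.76 [209. 291.] 1525 [ 550. -112.    3.] [[457.0, -171.0, -2.0], [638.0, -52.0, 15.0]]
tray_empty 0.25 [151. 168.] 1392 [567. 366.  86.] [[413.0, 280.0, 44.0], [637.0, 410.0, 107.0]]
tray_wood 0.75 [200. 235.] 310 [505.  77.   4.] [[440.0, 62.0, -3.0], [630.0, 136.0, 15.0]]
pan_wood 0.89 [176. 222.] 1410 [539. 125.  46.] [[401.0, 64.0, 1.0], [627.0, 189.0, 67.0]]
offcut 0.83 [247. 335.] 644 [ 443. -295.   27.] [[417.0, -351.0, -0.0], [481.0, -229.0, 33.0]]
calliper 0.88 [221. 220.] 385 [398.  64.   4.] [[368.0, -60.0, -1.0], [412.0, 139.0, 9.0]]
padlock 0.76 [207. 179.] 226 [384. 198.  15.] [[358.0, 172.0, -2.0], [422.0, 229.0, 21.0]]
screwdriver 0.51 [273. 378.] 335 [ 409. -431.   20.] [[365.0, -445.0, -1.0], [507.0, -417.0, 25.0]]
screwdriver 0.46 [198. 239.] 295 [517.  77.   4.] [[444.0, 62.0, -3.0], [630.0, 134.0, 15.0]]
side [ 829
[... 191 characters left out ...]
, 282.0, 45.0], [635.0, 415.0, 108.0]]
tray_empty 0.88 [241. 266.] 2216 [ 553. -108.    3.] [[461.0, -171.0, -1.0], [645.0, -49.0, 15.0]]
tray_wood 0.74 [202. 299.] 346 [595.  82.   5.] [[467.0, 63.0, -1.0], [648.0, 171.0, 16.0]]
pan_wood 0.73 [173. 292.] 1552 [534. 137.  47.] [[415.0, 65.0, 5.0], [625.0, 190.0, 67.0]]
offcut 0.91 [278. 206.] 791 [ 453. -294.   29.] [[419.0, -349.0, -0.0], [484.0, -227.0, 33.0]]
calliper 0.83 [191. 241.] 334 [401.  68.   5.] [[369.0, -57.0, -0.0], [413.0, 143.0, 9.0]]
screwdriver 0.58 [316. 172.] 331 [ 416. -434.   21.] [[371.0, -444.0, 5.0], [463.0, -421.0, 26.0]]
screwdriver 0.44 [142. 309.] 299 [551. 294.  75.] [[416.0, 280.0, 63.0], [638.0, 328.0, 85.0]]
```

View pics/scene0.png

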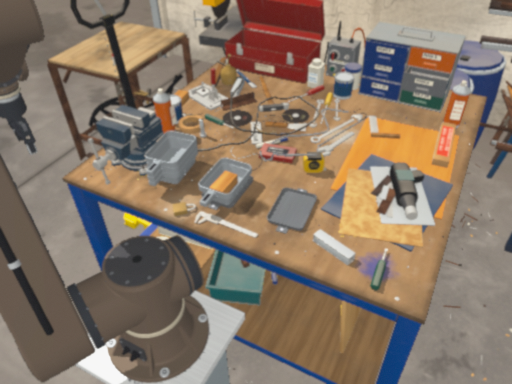

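View pics/side0.png

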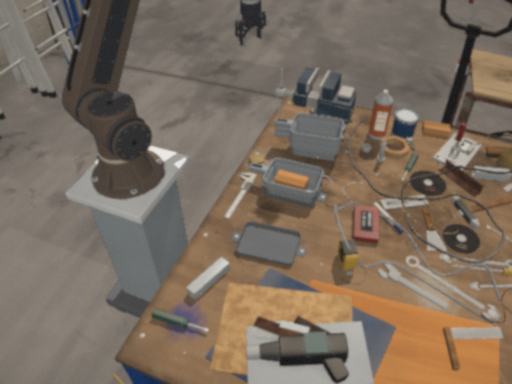

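The scene picture shows the nest at about (172,157), the wood pan at (225,182), the empty tray at (293,209), the off-cut at (335,246), the screwdriver at (380,268) and the calliper at (225,222). The side picture agrees, and a vise stands just behind and left of the nest. Next I fit the geometry.

```bash
python3 - <<'E'
from h import *
print(robot.sense()['t'],robot.tip_reach,robot.sense()['finger_gap'],np.round(robot.sense()['eef_rot'],3).tolist())
for n in ['scene','side']:
    P=np.load(n+'0.npy').reshape(-1,3); P=P[~np.isnan(P[:,0])]
    def box(x0,x1,y0,y1,z0,z1):
        return P[(P[:,0]>x0)&(P[:,0]<x1)&(P[:,1]>y0)&(P[:,1]<y1)&(P[:,2]>z0)&(P[:,2]<z1)]
    def rect(X):
        r=cv2.minAreaRect(X[:,:2].astype(np.float32)); return len(X),np.round(r[0],1),np.round(r[1],1),round(r[2],1)
    Q=box(390,670,260,440,99,112); print(n,'nest',rect(Q), np.round(np.median(Q[:,2]),1))
    print(' rim',rect(Q[Q[:,0]>480]),' grip',rect(Q[Q[:,0]<460]) if (Q[:,0]<460).sum()>3 else '', np.median(Q[Q[:,0]<460],0))
    Q=box(430,670,-185,-35,7,20); print(' tray',rect(Q))
    Q=box(400,500,-370,-210,24,36); print(' offcut',rect(Q), np.median(Q[:,2]))
    Q=box(350,700,430,560,20,300); print(' obst left of nest', len(Q), np.round(np.percentile(Q,[0,5,50,95,100],axis=0)).tolist() if len(Q) else '')
    Q=box(380,700,40,220,80,300); print(' high near pan_wood', len(Q))
E
```

```text
1.0 17.0 0.995810521768587 [[-0.941, 0.339, 0.0], [0.339, 0.941, 0.0], [-0.0, 0.0, -1.0]]
scene nest (357, array([522.3, 340.5]), array([235.5, 128. ]), 9.4) 103.6
 rim (188, array([556.3, 344.9]), array([167. , 128.1]), 8.1)  grip (95, array([432.5, 330.3]), array([56. , 28.3]), 4.5) [432.60643009 328.08167783 103.63818138]
 tray (239, array([ 547.2, -113.6]), array([186.4, 122. ]), 4.8)
 offcut (401, array([ 450.4, -288.9]), array([130.3,  35.5]), 69.6) 29.072606978966974
 obst left of nest 3133 [[350.0, 431.0, 20.0], [366.0, 441.0, 39.0], [497.0, 474.0, 141.0], [615.0, 540.0, 202.0], [642.0, 560.0, 208.0]]
 high near pan_wood 0
side nest (369, array([521.4, 345.6]), array([234.9, 129.9]), 5.7) 104.3
 rim (230, array([556.8, 349.2]), array([164. , 129.9]), 5.7)  grip (87, array([431.5, 336.3]), array([53.9, 39.2]), 5.2) [433.30791035 328.53965939 104.85928137]
 tray (369, array([ 551.3, -111.4]), array([194.5, 124.9]), 4.5)
 offcut (527, array([ 450.6, -286.8]), array([133.9,  33.6]), 69.9) 30.04312532861036
 obst left of nest 2480 [[350.0, 433.0, 20.0], [369.0, 441.0, 81.0], [536.0, 468.0, 142.0], [632.0, 536.0, 202.0], [640.0, 559.0, 207.0]]
 high near pan_wood 0
```

Emit:
apply_moves([
  [[-0.2,-0.09,-0.1,0,0,-0.06],[-0.4,-0.17,-0.21,0,0,-0.12],[-0.6,-0.26,-0.21,0,0,-0.18],[-0.8,-0.35,-0.21,0,0,-0.24],[-1,-0.435,-0.21,0,0,-0.3],[-1,-0.435,-0.21,0,0,-0.3],[-1,-0.435,-0.21,0,0,-0.3]],
])

```text
t: 1.58
tcp_pos: [373.2, 435.9, 290.5]
eef_rot: [[-0.993, -0.122, 0.001], [-0.122, 0.993, -0.0], [-0.001, -0.0, -1.0]]
force: [0.3, 0.4, 0.5]
finger_gap: 0.998
finger_force: 0.0
```

```bash
cat >> h.py <<'E'
def plan(pos,yaw_deg,quiet=False):
    """yaw = world angle of tool y; prints scaled shift/turn"""
    s=robot.sense(); R=np.array(s['eef_rot']); p=np.array(s['tcp_pos'])
    y=np.radians(yaw_deg); Y=np.array([np.cos(y),np.sin(y),0]); Z=np.array([0,0,-1.]); T=np.column_stack([np.cross(Y,Z),Y,Z])
    d=R.T@(np.array(pos)-p); w=cv2.Rodrigues(R.T@T)[0].ravel()
    print('t',round(s['t'],2),'tcp',np.round(p,1),'yaw',round(np.degrees(np.arctan2(R[1,1],R[0,1])),2),'gap',round(s['finger_gap'],3),'F',np.round(s['force'],1),'| shift',np.round(d/200,4),'turn',np.round(w/(np.pi/2),4))
E
python3 - <<'E'
from h import *
c=cap('wrist'); print(np.round(c['hand_eye'],2).tolist(),np.round(c['K'],0).tolist())
plan([450,335,290],97)
E
```

```text
[[0.0, -0.95, -0.31, 79.34], [1.0, 0.0, -0.0, 0.53], [0.0, -0.31, 0.95, -125.16], [0.0, 0.0, 0.0, 1.0]] [[326.0, 0.0, 257.0], [0.0, 326.0, 193.0], [0.0, 0.0, 1.0]]
t 1.63 tcp [371.9 437.1 290.5] yaw 96.99 gap 0.996 F [-0.4  0.1  0.6] | shift [-0.3255 -0.5544  0.0024] turn [ 0.0001  0.0002 -0.0001]
```

Emit:
apply_moves([
  [[-0.16,-0.18,0,0,0,0],[-0.25,-0.36,0,0,0,0],[-0.325,-0.555,0,0,0,0],[-0.325,-0.555,0,0,0,0],[-0.325,-0.555,0,0,0,0],[-0.325,-0.555,0,0,0,0]],
], gripper=0.3)

```text
t: 2.13
tcp_pos: [448.4, 337.1, 290.4]
eef_rot: [[-0.992, -0.125, -0.0], [-0.125, 0.992, 0.0], [0.0, 0.0, -1.0]]
force: [1.6, 0.3, -0.9]
finger_gap: 0.649
finger_force: 0.0
```

```bash
python3 - <<'E'
from h import *
c=cap('wrist'); P0=cloud(c); save(c,'w1.png'); np.save('w1.npy',P0); print(robot.sense()['tcp_pos'],robot.sense()['finger_gap'])
P=P0.reshape(-1,3);P=P[~np.isnan(P[:,0])]
Q=P[(P[:,0]>385)&(P[:,0]<670)&(P[:,1]>260)&(P[:,1]<440)&(P[:,2]>98)&(P[:,2]<112)]
def rect(X):
    r=cv2.minAreaRect(X[:,:2].astype(np.float32)); return len(X),np.round(r[0],1),np.round(r[1],1),round(r[2],1)
print(rect(Q),np.percentile(Q[:,2],[5,50,95]));print(rect(Q[Q[:,0]>475]),rect(Q[Q[:,0]<455]))
g=Q[Q[:,0]<455]
for x in range(395,475,8):
    s=Q[(Q[:,0]>=x)&(Q[:,0]<x+8)]
    if len(s): print(x,len(s),np.round([s[:,1].min(),s[:,1].max(),np.median(s[:,2])],1))
E
```

```text
[448.1433223  337.54142579 290.35975007] 0.6478875886779996
(4150, array([520.2, 346.5]), array([231.1, 124.6]), 7.2) [ 99.72136209 104.51957073 106.18330036]
(1871, array([551.8, 350.5]), array([167.3, 124.6]), 7.2) (1364, array([431. , 334.8]), array([51.4, 25.9]), 7.9)
403 165 [320.7 345.1 103.4]
411 225 [319.9 346.1 104.5]
419 226 [320.9 347.2 104.5]
427 220 [321.8 348.4 104.5]
435 216 [322.7 349.5 104.5]
443 212 [323.6 350.6 104.4]
451 213 [325.3 354.8 104.2]
459 491 [321.1 396.6 104.4]
467 311 [289.3 402.4 104.9]
```

View pics/w1.png

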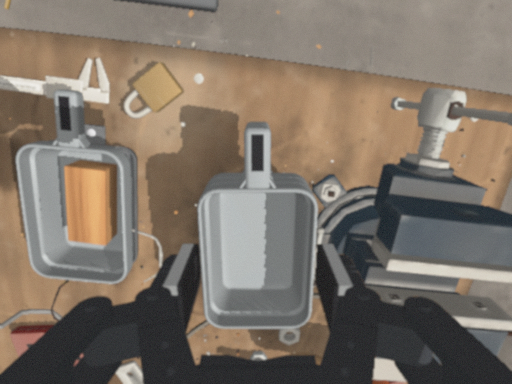

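The wrist picture shows the grip at about (258,155), the collar opening centred near (258,258) and the vise on the right, clear of the gripper. The yaw is already aligned, so I descend.

Emit:
apply_moves([
  [[0.01,-0.002,0.2,0,0,0],[0.01,-0.002,0.4,0,0,0],[0.01,-0.002,0.6,0,0,0],[0.01,-0.002,0.78,0,0,0],[0.01,-0.002,0.86,0,0,0],[0.01,-0.002,0.9,0,0,0],[0.01,-0.002,0.92,0,0,0],[0.01,-0.002,0.92,0,0,0],[0.01,-0.002,0.92,0,0,0]],
])

```text
t: 2.93
tcp_pos: [447.1, 336.6, 107.4]
eef_rot: [[-0.992, -0.126, 0.002], [-0.126, 0.992, 0.001], [-0.002, 0.001, -1.0]]
force: [-0.3, -0.0, 0.5]
finger_gap: 0.65
finger_force: 0.0
```

```bash
python3 - <<'E'
from h import *
plan([446,337,106],97.2)
E
```

```text
t 2.93 tcp [447.1 336.6 107.4] yaw 97.23 gap 0.65 F [-0.3 -0.   0.5] | shift [0.0054 0.0028 0.0071] turn [0.0005 0.0011 0.0004]
```

Emit:
apply_moves([
  [[0,0,0.007,0,0,0],[0,0,0.007,0,0,0],[0,0,0.007,0,0,0],[0,0,0.007,0,0,0],[0,0,0.007,0,0,0],[0,0,0.007,0,0,0],[0,0,0.007,0,0,0],[0,0,0.007,0,0,0]],
], gripper=-1)

```text
t: 3.6
tcp_pos: [447.2, 336.0, 106.0]
eef_rot: [[-0.992, -0.125, 0.001], [-0.125, 0.992, 0.001], [-0.001, 0.001, -1.0]]
force: [-1.2, 0.1, 6.7]
finger_gap: 0.29
finger_force: 60.3
```

```bash
python3 - <<'E'
from h import *
plan([446,337,106],97.2); print(robot.sense()['finger_force'])
E
```

```text
t 3.6 tcp [447.2 336.  106. ] yaw 97.19 gap 0.29 F [-1.2  0.1  6.7] | shift [ 0.0051  0.0059 -0.0002] turn [ 0.0005  0.0009 -0.0001]
60.25403380393982
```

Emit:
apply_moves([
  [[0,0,-0.02,0,0,0],[0,0,-0.05,0,0,0],[0,0,-0.08,0,0,0],[0,0,-0.11,0,0,0],[0,0,-0.14,0,0,0],[0,0,-0.17,0,0,0],[0,0,-0.2,0,0,0],[0,0,-0.23,0,0,0],[0,0,-0.26,0,0,0],[0,0,-0.26,0,0,0]],
])

```text
t: 4.43
tcp_pos: [447.3, 336.0, 158.2]
eef_rot: [[-0.992, -0.125, 0.002], [-0.125, 0.992, 0.001], [-0.002, 0.001, -1.0]]
force: [0.5, -0.1, -1.5]
finger_gap: 0.291
finger_force: 59.3
```

```bash
python3 - <<'E'
from h import *
plan([446,337,106],97.2); print(robot.sense()['finger_force'],robot.sense()['ft_torque'])
c=cap('side'); P=cloud(c); I=c['color'][70:200,230:400,::-1]; cv2.imwrite('pics/s2.png',cv2.resize(I,None,fx=4,fy=4))
c=cap('scene'); P2=cloud(c)
for p in (P,P2):
    p=p.reshape(-1,3);p=p[~np.isnan(p[:,0])]
    Q=p[(p[:,0]>390)&(p[:,0]<670)&(p[:,1]>260)&(p[:,1]<425)&(p[:,2]>30)]
    print(np.histogram(Q[:,2],np.arange(30,190,10)))
    # rim plane of lifted pan
    T=Q[(Q[:,0]>480)&(Q[:,2]>140)]; A=np.c_[T[:,:2]-[550,350],np.ones(len(T))]
    print(len(T),[ (x,round(np.percentile(T[(T[:,0]>x)&(T[:,0]<x+25),2],90),1)) for x in range(480,630,25) if ((T[:,0]>x)&(T[:,0]<x+25)).sum()>3])
E
```

```text
t 4.43 tcp [447.3 336.  158.2] yaw 97.19 gap 0.291 F [ 0.5 -0.1 -1.5] | shift [0.0062 0.0057 0.2611] turn [ 0.0005  0.001  -0.0001]
59.27688002586365 [ 0.05761863  0.12246771 -0.02696227]
(array([ 73, 133, 177, 176, 170, 201, 112, 250, 217, 234, 254, 300, 348,
        37,  11]), array([ 30,  40,  50,  60,  70,  80,  90, 100, 110, 120, 130, 140, 150,
       160, 170, 180]))
940 [(480, np.float64(434.1)), (505, np.float64(413.0)), (530, np.float64(157.7)), (555, np.float64(158.1)), (580, np.float64(157.0)), (605, np.float64(157.5))]
(array([ 43, 125, 177, 141, 171, 176, 196, 125, 124, 123, 158, 212, 275,
        41,  36]), array([ 30,  40,  50,  60,  70,  80,  90, 100, 110, 120, 130, 140, 150,
       160, 170, 180]))
332 [(480, np.float64(433.6)), (505, np.float64(156.8)), (530, np.float64(154.9)), (555, np.float64(157.3)), (580, np.float64(156.2)), (605, np.float64(156.8))]
```

View pics/s2.png

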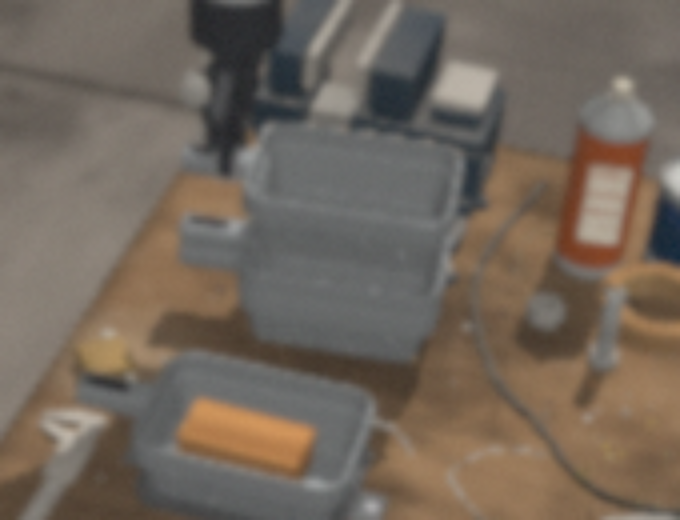

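The crop shows the top pan lifted level, with both lower pans still nested and their grips at about (210,235). The 1.5 N load is one pan. I move up and across, and look at the tray on the way.

Emit:
apply_moves([
  [[0,0,-0.1,0,0,0],[0,0,-0.2,0,0,0],[0,-0.1,-0.3,0,0,0],[0,-0.25,-0.36,0,0,0],[0,-0.4,-0.36,0,0,0],[0,-0.55,-0.36,0,0,0.01],[0,-0.7,-0.36,0,0,0.02],[0,-0.85,-0.36,0,0,0.03],[0,-0.95,-0.36,0,0,0.03],[0,-1,-0.36,0,0,0.03]],
])

```text
t: 5.37
tcp_pos: [472.0, 135.2, 228.6]
eef_rot: [[-0.997, -0.076, -0.001], [-0.076, 0.997, -0.0], [0.001, -0.0, -1.0]]
force: [-0.3, -0.4, -2.3]
finger_gap: 0.288
finger_force: 59.4
```

Emit:
apply_moves([
  [[0,-0.1,0,0,0,0],[0,-0.25,0,0,0,0],[0,-0.35,0,0,0,0],[0,-0.4,0,0,0,0],[0,-0.4,0,0,0,0],[0,-0.4,0,0,0,0],[0,-0.4,0,0,0,0]],
])

```text
t: 5.95
tcp_pos: [478.1, 58.4, 228.8]
eef_rot: [[-0.997, -0.079, -0.0], [-0.079, 0.997, 0.0], [0.0, 0.0, -1.0]]
force: [-0.4, 0.1, -1.2]
finger_gap: 0.29
finger_force: 59.4
```

```bash
python3 - <<'E'
from h import *
c=cap('wrist'); P0=cloud(c); save(c,'w3.png'); np.save('w3.npy',P0); plan([446,-120,230],94.6)
P=P0.reshape(-1,3);P=P[~np.isnan(P[:,0])]
def rect(X):
    r=cv2.minAreaRect(X[:,:2].astype(np.float32)); return len(X),np.round(r[0],1),np.round(r[1],1),round(r[2],1)
Q=P[(P[:,0]>430)&(P[:,0]<670)&(P[:,1]>-190)&(P[:,1]<-35)&(P[:,2]>9)&(P[:,2]<18)]; print(rect(Q))
for d in robot.silhouettes('wrist','tray_empty')[:2]:
    X=P0[d['mask']]; X=X[~np.isnan(X[:,0])]; print(d['conf'],d['pixel'],rect(X),np.percentile(X,[1,50,99],axis=0).round())
E
```

```text
t 6.0 tcp [478.1  58.5 228.8] yaw 94.54 gap 0.285 F [ 0.  -0.4 -1.3] | shift [ 0.2308 -0.8771 -0.0062] turn [ 0.0001 -0.0001 -0.0006]
(1715, array([ 551.3, -109.8]), array([170.7, 122.8]), 5.3)
0.95 [209.7, 105.0] (15235, array([ 551.3, -114.6]), array([214.3, 131.9]), 5.1) [[ 450. -172.    1.]
 [ 544. -113.    3.]
 [ 647.  -49.   14.]]
```

View pics/w3.png

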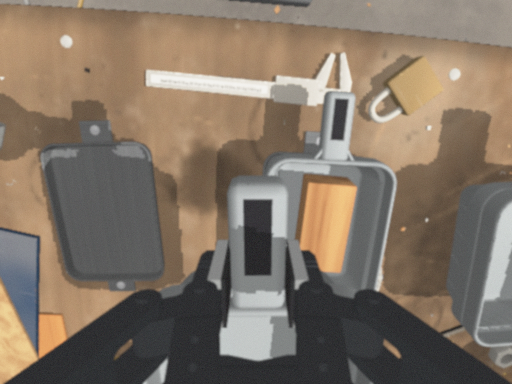

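The wrist picture shows the empty tray at about (105,210), clear. The pan is held below the fingers, and the tray's lip rectangle matches its drawing at centre (551.3,-110), yaw 5.2°. I go above it.

Emit:
apply_moves([
  [[0.03,-0.1,0,0,0,0],[0.06,-0.25,0,0,0,0],[0.1,-0.4,0,0,0,-0.007],[0.14,-0.55,0,0,0,-0.007],[0.18,-0.7,0.05,0,0,-0.007],[0.21,-0.82,0.15,0,0,-0.007],[0.222,-0.878,0.3,0,0,-0.007],[0.222,-0.878,0.45,0,0,-0.007],[0.222,-0.878,0.494,0,0,-0.007],[0.222,-0.878,0.494,0,0,-0.007]],
])

```text
t: 6.88
tcp_pos: [447.1, -120.2, 128.5]
eef_rot: [[-0.996, -0.09, -0.004], [-0.09, 0.996, 0.002], [0.004, 0.002, -1.0]]
force: [-0.0, 0.7, -1.6]
finger_gap: 0.283
finger_force: 59.4
```

```bash
python3 - <<'E'
from h import *
plan([447.7,-120,66],95.2)
for n in ['side','scene']:
    c=cap(n); P=cloud(c).reshape(-1,3); P=P[~np.isnan(P[:,0])]
    Q=P[(P[:,0]>468)&(P[:,0]<670)&(P[:,1]>-200)&(P[:,1]<-30)&(P[:,2]>116)&(P[:,2]<140)]
    r=cv2.minAreaRect(Q[:,:2].astype(np.float32)); print(n,len(Q),np.round(r[0],1),np.round(r[1],1),r[2])
    print([(x,np.round(np.percentile(Q[abs(Q[:,0]-x)<10,2],90),1)) for x in range(500,640,20)])
E
```

```text
t 6.88 tcp [ 447.1 -120.2  128.5] yaw 95.14 gap 0.283 F [-0.   0.7 -1.6] | shift [-4.300e-03 -1.000e-04  3.125e-01] turn [ 0.0014 -0.0023 -0.0006]
side 582 [ 552.4 -111.3] [169.2 127.8] 4.636695861816406
[(500, np.float64(127.4)), (520, np.float64(128.2)), (540, np.float64(127.2)), (560, np.float64(127.2)), (580, np.float64(127.6)), (600, np.float64(127.6)), (620, np.float64(127.2))]
scene 229 [ 552.1 -114.1] [174.6 123.6] 5.116335868835449
[(500, np.float64(129.8)), (520, np.float64(129.4)), (540, np.float64(129.2)), (560, np.float64(129.7)), (580, np.float64(128.8)), (600, np.float64(130.7)), (620, np.float64(127.8))]
```

Emit:
apply_moves([
  [[0,0,0.07,0,0,0],[0,0,0.14,0,0,0],[0,0,0.2,0,0,0],[0,0,0.24,0,0,0],[0,0,0.27,0,0,0],[0,0,0.29,0,0,0],[0,0,0.305,0,0,0],[0,0,0.31,0,0,0],[0,0,0.31,0,0,0],[0,0,0.31,0,0,0]],
])

```text
t: 7.82
tcp_pos: [447.8, -121.0, 68.4]
eef_rot: [[-0.996, -0.089, 0.0], [-0.089, 0.996, -0.0], [-0.0, -0.0, -1.0]]
force: [-1.2, -0.7, -0.9]
finger_gap: 0.287
finger_force: 59.5
```

```bash
python3 - <<'E'
from h import *
plan([447.7,-120,66],95.2); print(robot.sense()['ft_torque'])
E
```

```text
t 7.82 tcp [ 447.8 -121.    68.4] yaw 95.11 gap 0.287 F [-1.2 -0.7 -0.9] | shift [0.0002 0.0052 0.0118] turn [-0.0001  0.0003 -0.001 ]
[ 0.03171278  0.17689882 -0.00643361]
```

Emit:
apply_moves([
  [[0,0,0.005,0,0,0],[0,0,0.01,0,0,0],[0,0,0.013,0,0,0],[0,0,0.013,0,0,0]],
])

```text
t: 8.15
tcp_pos: [447.7, -121.0, 65.5]
eef_rot: [[-0.996, -0.089, 0.0], [-0.089, 0.996, 0.0], [-0.0, 0.0, -1.0]]
force: [0.7, 0.4, -1.3]
finger_gap: 0.29
finger_force: 59.5
```

Emit:
apply_moves([
  [[0,0,0.003,0,0,0],[0,0,0.005,0,0,0],[0,0,0.005,0,0,0]],
])

```text
t: 8.4
tcp_pos: [447.6, -121.0, 64.9]
eef_rot: [[-0.996, -0.089, 0.0], [-0.089, 0.996, -0.0], [-0.0, -0.0, -1.0]]
force: [-1.6, 0.3, 7.8]
finger_gap: 0.288
finger_force: 60.8
```

Emit:
apply_moves([
  [[0,0,0,0,0,0],[0,0,0,0,0,0],[0,0,0,0,0,0],[0,0,0,0,0,0],[0,0,0,0,0,0],[0,0,0,0,0,0]],
], gripper=0.2)

```text
t: 8.9
tcp_pos: [447.7, -121.0, 64.4]
eef_rot: [[-0.996, -0.089, -0.0], [-0.089, 0.996, 0.0], [0.0, 0.0, -1.0]]
force: [-0.3, 0.8, 0.0]
finger_gap: 0.601
finger_force: 0.0
```

Emit:
apply_moves([
  [[0,0,-0.05,0,0,0],[0,0,-0.2,0,0,0],[0,0,-0.4,0,0,0],[0,0,-0.6,0,0,0],[0,0,-0.8,0,0,0],[0,0,-0.8,0,0,0],[0,0,-0.8,0,0,0]],
])

```text
t: 9.48
tcp_pos: [448.2, -121.1, 226.4]
eef_rot: [[-0.996, -0.089, 0.004], [-0.089, 0.996, -0.002], [-0.004, -0.002, -1.0]]
force: [-0.0, 0.8, -0.3]
finger_gap: 0.601
finger_force: 0.0
```

```bash
python3 - <<'E'
from h import *
plan([450,-200,250],95); c=cap('wrist'); P0=cloud(c); save(c,'w4.png')
P=P0.reshape(-1,3);P=P[~np.isnan(P[:,0])]
def rect(X):
    r=cv2.minAreaRect(X[:,:2].astype(np.float32)); return len(X),np.round(r[0],1),np.round(r[1],1),round(r[2],1)
Q=P[(P[:,0]>372)&(P[:,0]<670)&(P[:,1]>-190)&(P[:,1]<-35)&(P[:,2]>58)&(P[:,2]<70)]; print('pan+grip',rect(Q))
R=Q[Q[:,0]>480]; print('rim',rect(R)); print([(x,np.round(np.percentile(R[abs(R[:,0]-x)<8,2],[50,90]),1)) for x in range(490,650,20) if (abs(R[:,0]-x)<8).sum()>3])
Q=P[(P[:,0]>380)&(P[:,0]<520)&(P[:,1]>-370)&(P[:,1]<-210)&(P[:,2]>25)&(P[:,2]<36)]; print('offcut',rect(Q))
E
```

```text
t 9.48 tcp [ 448.2 -121.1  226.4] yaw 95.12 gap 0.601 F [-0.   0.8 -0.3] | shift [ 0.0257 -0.3939 -0.1173] turn [-0.0013  0.0026  0.0014]
pan+grip (3992, array([ 520.7, -113.7]), array([230.9, 124.4]), 5.0)
rim (1381, array([ 555.4, -110.7]), array([161.2, 124.4]), 5.0)
[(490, array([64., 65.])), (510, array([64. , 65.1])), (570, array([63.3, 64.8])), (590, array([63.9, 65.1])), (610, array([63.9, 65.1])), (630, array([62.8, 65. ]))]
offcut (3806, array([ 449.2, -286.6]), array([130. ,  31.4]), 71.0)
```

View pics/w4.png

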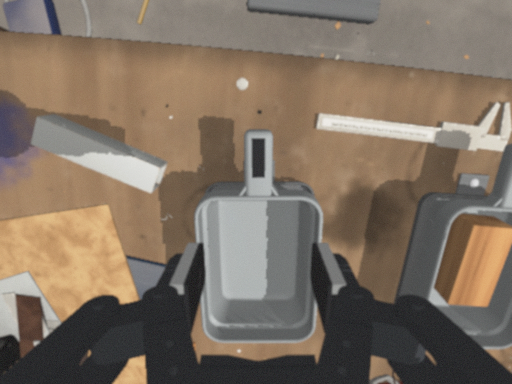

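The wrist picture shows the pan standing level in the tray with its rim at 65 mm and its grip at (258,160). The off-cut lies at about (100,152) with nothing beside it, and I go to it next.

Emit:
apply_moves([
  [[0,-0.1,0,0,0,0.078],[0.01,-0.2,0,0,0,0.156],[0.02,-0.3,0,0,0,0.234],[0.03,-0.4,0,0,0,0.312],[0.04,-0.5,0,0,0,0.39],[0.05,-0.6,0,0,0,0.468],[0.06,-0.7,0,0,0,0.546],[0.069,-0.8,0,0,0,0.624],[0.069,-0.825,0,0,0,0.7],[0.069,-0.825,0,0,0,0.77]],
], gripper=0.4)

```text
t: 10.37
tcp_pos: [448.1, -287.7, 222.2]
eef_rot: [[-0.429, 0.904, -0.003], [0.904, 0.429, 0.002], [0.003, -0.001, -1.0]]
force: [-0.5, -0.4, 0.1]
finger_gap: 0.698
finger_force: 0.0
```

Emit:
apply_moves([
  [[0,0,0,0,0,0.078],[0,0,0,0,0,0.156],[0,0,0,0,0,0.234],[0,0,0,0,0,0.312],[0,0,0,0,0,0.39],[0,0,0,0,0,0.468],[0,0,0,0,0,0.497],[0,0,0,0,0,0.497],[0,0,0,0,0,0.497]],
])

```text
t: 11.12
tcp_pos: [448.4, -286.3, 223.1]
eef_rot: [[0.322, 0.947, -0.002], [0.947, -0.322, 0.002], [0.001, -0.002, -1.0]]
force: [0.4, -0.9, 0.5]
finger_gap: 0.697
finger_force: 0.0
```

```bash
python3 - <<'E'
from h import *
print(np.round(robot.sense()['qpos'],2)); c=cap('wrist'); P0=cloud(c); save(c,'w5.png')
P=P0.reshape(-1,3);P=P[~np.isnan(P[:,0])]
Q=P[(P[:,0]>380)&(P[:,0]<520)&(P[:,1]>-370)&(P[:,1]<-210)&(P[:,2]>25)&(P[:,2]<36)]
r=cv2.minAreaRect(Q[:,:2].astype(np.float32)); print(len(Q),r,np.median(Q[:,2]))
plan([449.2,-286.6,23],-19)
E
```

```text
[-0.69  0.39  1.82  0.    0.94 -0.36]
3782 ((449.5099792480469, -286.52001953125), (130.49053955078125, 30.022111892700195), 71.23824310302734) 29.52465517172851
t 11.17 tcp [ 448.4 -286.4  223.3] yaw -18.79 gap 0.702 F [0.2 0.4 0.1] | shift [-7.0000e-04  5.9000e-03  1.0016e+00] turn [-0.0012 -0.0005  0.0023]
```

Emit:
apply_moves([
  [[0,0.005,0.2,0,0,0],[0,0.005,0.4,0,0,0],[0,0.005,0.6,0,0,0],[0,0.005,0.78,0,0,0],[0,0.005,0.88,0,0,0],[0,0.005,0.94,0,0,0],[0,0.005,0.98,0,0,0],[0,0.005,0.99,0,0,0],[0,0.005,0.99,0,0,0]],
])

```text
t: 11.92
tcp_pos: [449.6, -286.8, 26.2]
eef_rot: [[0.324, 0.946, -0.0], [0.946, -0.324, 0.0], [0.0, -0.001, -1.0]]
force: [-0.0, -0.5, 0.7]
finger_gap: 0.701
finger_force: 0.0
```

Emit:
apply_moves([
  [[0,0,0,0,0,0],[0,0,0,0,0,0],[0,0,0,0,0,0],[0,0,0,0,0,0],[0,0,0,0,0,0],[0,0,0,0,0,0],[0,0,0,0,0,0]],
], gripper=-1)

```text
t: 12.5
tcp_pos: [450.0, -287.1, 27.6]
eef_rot: [[0.324, 0.946, 0.001], [0.946, -0.324, -0.001], [-0.001, 0.002, -1.0]]
force: [-0.6, 1.0, 5.7]
finger_gap: 0.336
finger_force: 60.2
```

Emit:
apply_moves([
  [[0,0,-0.05,0,0,0],[0,0,-0.15,0,0,0],[0,0,-0.3,0,0,0],[0,0,-0.45,0,0,0],[0,0,-0.6,0,0,0],[0,0,-0.75,0,0,0],[0,0,-0.75,0,0,0],[0,0,-0.75,0,0,0]],
])

```text
t: 13.17
tcp_pos: [449.9, -287.0, 178.6]
eef_rot: [[0.324, 0.946, 0.003], [0.946, -0.324, -0.002], [-0.001, 0.004, -1.0]]
force: [-0.7, 0.1, -2.6]
finger_gap: 0.336
finger_force: 59.8
```

```bash
python3 - <<'E'
from h import *
plan([551.1,-111,175],-85)
E
```

```text
t 13.17 tcp [ 449.9 -287.   178.6] yaw -18.91 gap 0.336 F [-0.7  0.1 -2.6] | shift [0.9966 0.1937 0.0174] turn [ 2.600e-03 -6.000e-04  7.344e-01]
```

Emit:
apply_moves([
  [[0.1,0.02,0,0,0,0.078],[0.22,0.04,0,0,0,0.156],[0.34,0.06,0,0,0,0.234],[0.46,0.09,0,0,0,0.312],[0.58,0.11,0,0,0,0.39],[0.7,0.13,0,0,0,0.468],[0.82,0.16,0,0,0,0.546],[0.92,0.18,0,0,0,0.624],[0.995,0.194,0,0,0,0.7],[0.995,0.194,0,0,0,0.734]],
])

```text
t: 14.0
tcp_pos: [551.2, -108.7, 175.2]
eef_rot: [[0.997, 0.083, -0.002], [0.083, -0.997, 0.001], [-0.002, -0.001, -1.0]]
force: [-0.4, -1.1, -1.8]
finger_gap: 0.337
finger_force: 59.7
```

Emit:
apply_moves([
  [[0,0,0,0,0,0],[0,0,0,0,0,0],[0,0,0,0,0,0]],
])

```text
t: 14.25
tcp_pos: [550.4, -111.4, 175.9]
eef_rot: [[0.996, 0.089, -0.001], [0.089, -0.996, 0.0], [-0.001, -0.001, -1.0]]
force: [-0.5, -0.3, -2.0]
finger_gap: 0.339
finger_force: 59.7
```

```bash
python3 - <<'E'
from h import *
plan([551.1,-111,35],-85)
for n in ['wrist','side']:
    c=cap(n); P=cloud(c).reshape(-1,3); P=P[~np.isnan(P[:,0])]
    if n=='wrist': save(c,'w6.png')
    for z0,z1 in [(170,186),(140,186),(58,70)]:
        Q=P[(P[:,0]>466)&(P[:,0]<650)&(P[:,1]>-190)&(P[:,1]<-35)&(P[:,2]>z0)&(P[:,2]<z1)]
        if len(Q)>5:
            r=cv2.minAreaRect(Q[:,:2].astype(np.float32)); print(n,z0,len(Q),np.round(r[0],1),np.round(r[1],1),round(r[2],1))
E
```

```text
t 14.25 tcp [ 550.4 -111.4  175.9] yaw -84.87 gap 0.339 F [-0.5 -0.3 -2. ] | shift [ 0.0045 -0.0015  0.7046] turn [-0.0003  0.0007  0.0014]
wrist 170 17659 [ 560.6 -109.1] [112.4  54.9] 18.0
wrist 140 18400 [ 560.7 -109.1] [112.5  55. ] 17.9
wrist 58 3632 [ 558.1 -110.4] [158.3 124. ] 5.2
side 170 419 [ 551.3 -115. ] [128.5  49.8] 10.3
side 140 687 [ 551.  -115.1] [130.1  49.8] 10.3
side 58 422 [ 551.2 -112.5] [173.  128.6] 5.1
```

View pics/w6.png

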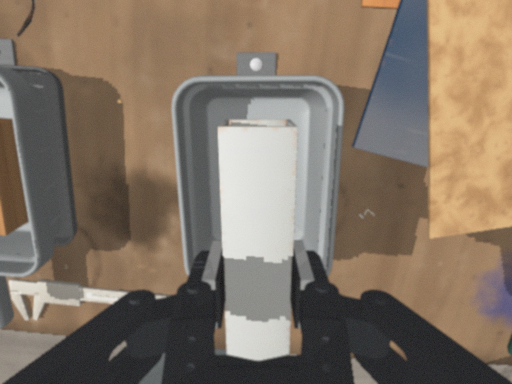

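The wrist picture shows the off-cut (260,240) held parallel to the pan (260,170) and centred in it. I lower it.

Emit:
apply_moves([
  [[0.003,0,0.15,0,0,0],[0.003,0,0.3,0,0,0],[0.003,0,0.42,0,0,0],[0.003,0,0.52,0,0,0],[0.003,0,0.6,0,0,0],[0.003,0,0.65,0,0,0],[0.003,0,0.68,0,0,0],[0.003,0,0.69,0,0,0],[0.003,0,0.69,0,0,0],[0.003,0,0.69,0,0,0]],
])

```text
t: 15.18
tcp_pos: [551.8, -111.3, 39.2]
eef_rot: [[0.996, 0.088, 0.001], [0.088, -0.996, -0.0], [0.001, 0.0, -1.0]]
force: [-0.3, 0.1, -2.2]
finger_gap: 0.335
finger_force: 59.7
```

Emit:
apply_moves([
  [[0,0,0.005,0,0,0],[0,0,0.01,0,0,0],[0,0,0.015,0,0,0],[0,0,0.015,0,0,0]],
])

```text
t: 15.52
tcp_pos: [551.5, -111.1, 35.6]
eef_rot: [[0.996, 0.088, 0.0], [0.088, -0.996, 0.0], [0.0, 0.0, -1.0]]
force: [-0.7, -0.1, -1.5]
finger_gap: 0.339
finger_force: 59.7
```

Emit:
apply_moves([
  [[0,0,0.005,0,0,0],[0,0,0.01,0,0,0],[0,0,0.01,0,0,0]],
])

```text
t: 15.77
tcp_pos: [551.5, -111.1, 33.4]
eef_rot: [[0.996, 0.088, 0.0], [0.088, -0.996, 0.0], [0.0, -0.0, -1.0]]
force: [0.2, -0.6, -1.8]
finger_gap: 0.339
finger_force: 59.7
```

Emit:
apply_moves([
  [[0,0,0.004,0,0,0],[0,0,0.004,0,0,0]],
])

```text
t: 15.93
tcp_pos: [551.5, -111.1, 33.3]
eef_rot: [[0.996, 0.088, 0.0], [0.088, -0.996, -0.0], [0.0, 0.0, -1.0]]
force: [-2.7, 1.0, 6.8]
finger_gap: 0.339
finger_force: 60.8
```

Emit:
apply_moves([
  [[0,0,0,0,0,0],[0,0,0,0,0,0],[0,0,0,0,0,0],[0,0,0,0,0,0],[0,0,0,0,0,0]],
], gripper=0.05)

```text
t: 16.35
tcp_pos: [551.4, -111.1, 32.6]
eef_rot: [[0.996, 0.088, -0.0], [0.088, -0.996, 0.0], [-0.0, -0.0, -1.0]]
force: [0.5, 0.2, -0.6]
finger_gap: 0.527
finger_force: 0.0
```

Emit:
apply_moves([
  [[0,0,-0.05,0,0,0],[0,0,-0.15,0,0,0],[0,0,-0.3,0,0,0],[0,0,-0.5,0,0,0],[0,0,-0.7,0,0,0],[0,0,-0.9,0,0,0],[0,0,-0.95,0,0,0],[0,0,-0.95,0,0,0]],
])

```text
t: 17.02
tcp_pos: [552.3, -111.4, 226.7]
eef_rot: [[0.996, 0.088, 0.006], [0.088, -0.996, -0.002], [0.006, 0.003, -1.0]]
force: [-0.6, -0.1, -0.1]
finger_gap: 0.521
finger_force: 0.0
```

```bash
python3 - <<'E'
from h import *
c=cap('wrist'); P=cloud(c).reshape(-1,3); P=P[~np.isnan(P[:,0])]
s=cap('side'); S=cloud(s).reshape(-1,3); S=S[~np.isnan(S[:,0])]
def rect(P,x0,x1,y0,y1,z0,z1):
    Q=P[(P[:,0]>x0)&(P[:,0]<x1)&(P[:,1]>y0)&(P[:,1]<y1)&(P[:,2]>z0)&(P[:,2]<z1)]
    r=cv2.minAreaRect(Q[:,:2].astype(np.float32)); return len(Q),np.round(r[0],1),np.round(r[1],1),round(r[2],1),np.round(np.percentile(Q[:,2],[5,50,95]),1)
print('offcut',rect(P,480,625,-145,-75,24,45)); print('rim',rect(S,466,650,-190,-35,58,70)); print('nest',rect(S,390,670,260,430,78,95))
I=np.hstack([c['color'],s['color'][70:,150:400].copy() if 0 else cv2.resize(s['color'][90:330,160:400],(384,384))])[...,::-1]
cv2.imwrite('pics/f.png',cv2.resize(I,(790,338)))
E
```

```text
offcut (3884, array([ 552.4, -110.5]), array([154.6,  42.3]), 11.0, array([33.9, 35.2, 36.4]))
rim (422, array([ 551.4, -112.6]), array([173.5, 128. ]), 3.7, array([58.5, 63.2, 67. ]))
nest (267, array([545.3, 347.5]), array([185. , 134.5]), 7.6, array([78.8, 82.3, 86.1]))
```

View pics/f.png

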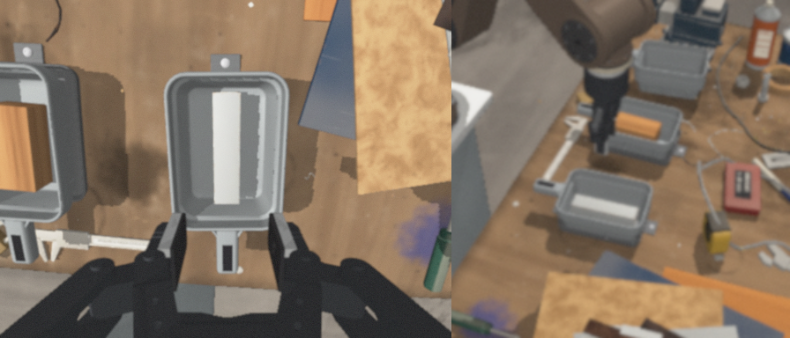

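The picture shows the off-cut flat on the pan's floor (left view, (226,148)), its top level at 35 mm. The pan is seated in the tray, the nest of two is in place, and nothing else has moved. The robot is clear, so I hand in.

```bash
python3 -c "
from bench import robot
print(robot.finish_job())"
```

```text
the job is handed in; nothing more can be done
None
```

The job is handed in after about 17 s of robot time: the top pan stands level in the empty tray with the off-cut flat inside it, the other two pans are still nested, and the robot touched nothing else; no verdict was returned.

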